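# Press a dowel home with one turn of the flywheel press

### The arm

A 7-joint arm with a two-finger parallel gripper is mounted at the origin on the work surface. World frame = base frame: x ahead of the robot, y to its left, z up, the work surface at z = 0. Lengths are in mm, angles in rad, forces in N, time in s.
With the tool pointing down it reaches from about 425 to 1025 mm from the base axis. Payload 9.4 kg.
Tool frame: the origin (TCP) lies on the centre line of the jaws, within the pads' length; the fingertips stand 17 mm ahead of it and the grasp point (between the pads) lies 2 mm behind it; z points along the fingers, y is the line along which they close (so a half turn about z gives the same grasp; the last joint's range is limited). The gripper opens to 85 mm and grips with 20 to 120 N. Pads are 22 mm wide; open, the fingers measure 114 mm over their backs; the gripper's body (76 mm by 85 mm) begins 54 mm behind the grasp point. The pads swing forward as they close: fully open they stand 13 mm farther back than shut.
Start: joints at [-1.404, 0.599, -0.003, 1.599, 0.002, 0.943, -0.08], TCP at [175.013, 703.559, 248.275] pointing down, gripper open.
Joint ranges: [-2.57, 2.57], [-0.35, 1.97], [-1.29, 1.29], [0.11, 2.56], [-1.05, 4.19], [0.11, 1.86], [-2.63, 2.63]. Speed limits (rad/s): [2.22, 2.22, 3.01, 3.01, 3.14, 3.14, 3.14].

### API

Orientations are given as a 3x3 rotation matrix whose columns are the frame's x, y, z axes.
In Python, from cell import ctrl gives the robot as it stands.
- The arm moves only by the shell command python3 -m crank 'ROWS' [FORCE]. ROWS is text: rows parted by semicolons, each of 5 numbers parted by spaces: the finger opening in mm, from 0 to 85.4, then the shift along the tool's x, y, z in mm, then the turn about the tool's z in rad. A call has 1 to 20 rows; each row is the pose to reach, as a shift and turn from the pose commanded when the call began, along the tool's axes at that moment; what a row does not reach only later rows make up. A row lasts 1/8 s, in which the tool goes at most 62.5 mm and 10.7 degrees, less where a joint would pass 70% of its speed; a pose out of reach is approached as far as the arm can. A call with a gripper value outside its range is refused whole. The fingers move at their own pace and stop on an object; FORCE is the grip in N (left out, the last holds). Time passes only in rows, so rows that repeat a pose let the fingers close. It gives the time, the measured TCP pose, the force, the opening and the grip force at its end, in the units of the state.
- ctrl.state(): the state, without advancing time (a new reading comes with each control period).
- ctrl.get_image(name): name is "scene" or "side" or "wrist"; returns the picture (400x640x3 uint8, red, green, blue); there is no depth.
- ctrl.camera_info(name): a dict with "camera_matrix" (3x3 intrinsics, pixels), "T" (4x4, takes a point from camera to world coordinates). Camera axes: x right, y down, z forward; pixel columns grow to the right and rows downward; lengths in mm; the calibration is good to about 2 mm. A picture is of the moment at which its call begins: read the wrist's pose just before it. camera_info takes no time and is no camera call; for the wrist camera it gives the pose at the moment of the call.
- ctrl.sign_off(): hands the job in; it is judged then, once.
The state is a dict: "clock": time; "joint_pos": joint angles; "joint_vel": joint speeds; "tau": joint torques, N m; "ee_pos": TCP position; "eef_rot": TCP orientation; "contact_force": force on the tool from outside, world axes, zero at the start; "wrist_torque": the same for the moment, N m; "opening": finger opening in mm; "grip_force": force on a finger pad.
Only numpy, scipy, OpenCV 4.12 (cv2) and the standard library are available. Lean on these libraries where they do the work, as an engineer would, in place of code of your own. Each camera call takes 0.05 s, during which the arm holds its last target. There are 200 camera calls.

### The job

Take the aluminium hinge block whose dowel still stands out, and set it upright in the nest of the bench press, down on the bed between the two cheeks and close to the anvil, with the dowel towards the ram. Then turn the flywheel by its crank handle clockwise (seen from above) through exactly one revolution, so that the ram presses the dowel home and draws back again, and let go. The handle's sprung foot is delicate and the axle not exactly where it should be: guide the handle round by feel, never pulling it outwards or pushing it inwards with more than about 12 N, and leave the other things on the bench alone.

Things in the scene. Friction and masses are not known exactly. Their poses are not given: they have to be found in the camera images.
- block_mid (a point): Centre of the loose bare-aluminium hinge block to be pressed: 40 (x) x 44 (y) x 55 mm high, about 0.24 kg, standing upright; this point lies half-way up, 27.5 mm above its underside. A 10 mm steel dowel stands 10 mm out of its -y face, 22 mm above the underside. A similar block whose dowel is already flush is the finished one.
- dowel_hole (a point): Mouth of the dowel's hole, in the middle of the block's -y face, 22 mm above its underside and 22 mm from its centre: the face that must look towards the ram in the nest.
- dowel (a joint): How far the dowel has been pushed in, m: 0 at the start (standing 10 mm out), 0.010 flush with the block's face. It is a tight fit and needs about 10 N; it stays where it is pushed.
- press: The grey bench press, fixed to the table; origin on the table under the nominal axle, z up, +y the direction of the ram's working stroke, towards the nest. Bed plate 160 (x) x 325 (y, from -98 to 228) x 14 mm thick, with a ram housing under the flywheel.
- ram (a joint): Travel of the ram, m: a steel bar with a 24 mm round, spring-cushioned nose, axis 36 mm above the table; the nose stands 41 to 55 mm short of the nest's centre at the start. It drives about 0.036 m towards the nest in the first half turn of the flywheel and returns in the second. It pushes a loosely set block against the anvil and then presses the dowel; the nose's cushion (14 to 20 N) takes up the rest.
- nest (a point): Centre of the nest on the bed's top, 14 mm above the table, axes as the press. Two steel cheeks 14 mm high, 46 mm long, stand 43.4 mm apart along x, for the block's 40 mm width; the 26 mm high anvil's face is at y = +26 mm. The block goes here with its y along the press's +y (dowel towards the ram), its centre 27.5 mm above this point (then 4 mm clear of the anvil).
- axle_nominal (a point): Nominal place of the flywheel's upright axle, at the wheel's upper face (71 mm above the table), axes as the press. The axle's pedestal is bolted on through slotted holes, so the true axle stands up to 14 mm from here along the press's x and 6 mm along its y; it must be found by feel while turning.
- crank (a point): Point on the axis of the crank handle, 105 mm above the table, 30 mm above the handle's foot, 25 mm below its top: an upright black sleeve, 24 mm thick, spinning freely on its pin, clamped 50 to 66 mm from the true axle, 4 mm above the flywheel (steel disc, 160 mm across). At the start it is on the press's -x side of the axle, within 0.3 rad. Turning takes 3 to 12 N; just past half a turn the cushion pushes it on a little.
- flex (a joint): Give of the handle's foot on its little sprung slide along the wheel's radius, m: 0 unloaded, 0.001 outwards (positive) or inwards (negative) for every 5 N with which the handle is pulled outwards or pushed inwards; it springs back. It is ruined beyond 0.003 either way, 15 N.
- wheel (a joint): Turn of the flywheel, rad: 0 at the start, growing clockwise seen from above, 6.283 after one revolution. It stays where it is left near 0 and near one revolution.
- done_block_mid (a point): Centre of the finished hinge block (same size, its dowel flush), loose; to be left alone.
- motor: A small loose dark motor, 35 mm in diameter, 45 mm high, origin at its underside; to be left alone.
- battery: A loose grey battery pack 75 x 36 x 30 mm; to be left alone.
- screwdriver: A loose screwdriver lying on the table; to be left alone.
- spanner: A loose spanner lying on the table; to be left alone.
- tape: A loose roll of tape, 96 mm in diameter, 22 mm high; to be left alone.
- can: A loose aluminium can, 52 mm in diameter, 120 mm high; to be left alone.
Mind the look-alikes: they are no part of the job. Leave any green look-alike of the part that bears block_mid alone.

How it is judged:
By the outcome, as a careful person would: the job done as asked, in the order asked, and still so for the second after the job is handed in, with the robot touching nothing.
It also fails if it takes over 72 s, if anything falls off the work surface, if the arm or the gripper's body presses on something with over 40 N, if the wrist force passes 120 N, or if a joint passes its speed limit or range.

## Working session

There is one attempt and no reset: what is moved stays moved. The work goes in short steps, Python scripts to look and compute and a shell command to move; the robot and the scene stay as the last step left them, time stands still between calls to the robot, and variables do not carry over. Pictures are saved under pics/ and viewed, at most 10 in all, crops included, and the job is handed in when it is done.

```bash
mkdir -p pics; ls
python3 - <<'E'
from cell import ctrl
import cv2,numpy as np
np.set_printoptions(suppress=True,precision=4)
s=ctrl.state();print(s)
a=[]
for n in ["scene","side","wrist"]:
    c=ctrl.camera_info(n);print(n,c)
    im=ctrl.get_image(n);cv2.imwrite(f"pics/{n}0.png",im[:,:,::-1])
E
```

```text
pics
{'clock': 0.0, 'joint_pos': array([-1.4037,  0.6001, -0.0026,  1.6002,  0.0018,  0.9429, -0.0798]), 'joint_vel': array([ 0.0002,  0.0021, -0.0004, -0.001 , -0.0005,  0.0009, -0.0006]), 'tau': array([ -0.0011, -77.6443,   1.5649, -25.8011,   0.0123,   0.0091,
        -0.    ]), 'ee_pos': array([174.8691, 703.1164, 247.3957]), 'eef_rot': array([[-0.9704,  0.2413, -0.0003],
       [ 0.2413,  0.9704, -0.0016],
       [-0.0001, -0.0016, -1.    ]]), 'contact_force': array([-0.7906,  0.2145,  0.2401]), 'wrist_torque': array([-0.0276, -0.0022, -0.0207]), 'grip_force': 0.0, 'opening': 85.56728749937865}
scene {'camera_matrix': array([[435.9973,   0.    , 311.9141],
       [  0.    , 435.9973, 197.2111],
       [  0.    ,   0.    ,   1.    ]]), 'T': array([[   0.8301,    0.4318,   -0.3529,  978.1559],
       [   0.5575,   -0.6286,    0.5422, -570.2691],
       [   0.0123,   -0.6468,   -0.7626,  963.107 ],
       [   0.    ,    0.    ,    0.    ,    1.    ]])}
side {'camera_matrix': array([[503.1566,   0.    , 308.2842],
       [  0.    , 503.1566, 204.1563],
       [  0.    ,   0.    ,   1.    ]]), 'T': array([[   0.7547,   -0.4281,    0.4971,  -27.6446],
       [  -0.6558,   -0.4712,    0.5898, -704.5962],
       [  -0.0182,   -0.7711,   -0.6364,  895.1624],
       [   0.    ,    0.    ,    0.    ,    1.    ]])}
wrist {'camera_matrix': array([[279.8002,   0.    , 320.078 ],
       [  0.    , 279.8002, 200.381 ],
       [  0.    ,   0.    ,   1.    ]]), 'T': array([[  0.2414,   0.9245,   0.2951,  99.2478],
       [  0.9704,  -0.2292,  -0.0759, 721.7519],
       [ -0.0025,   0.3047,  -0.9524, 372.9149],
       [  0.    ,   0.    ,   0.    ,   1.    ]])}
```

View pics/scene0.png

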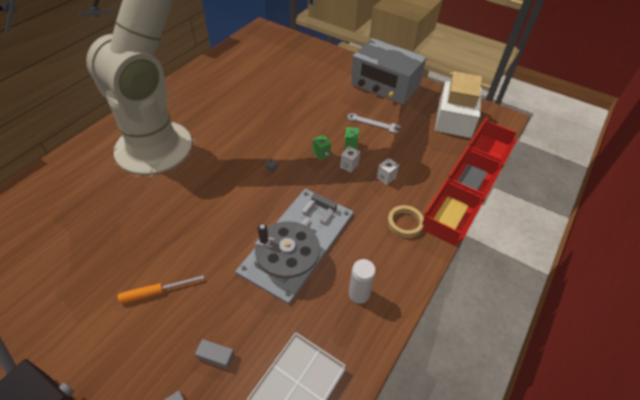

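View pics/side0.png

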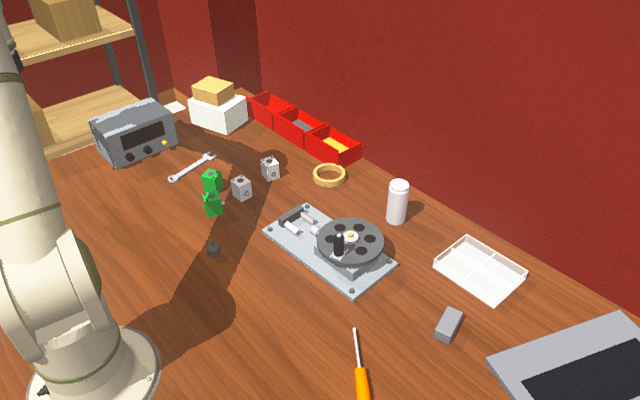

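Candidates for the block: bare aluminium at scene (350,158) / side (241,187), and scene (388,171) / side (270,168). The green look-alikes at scene (321,147) and (352,137) are excluded. One close crop from both views will settle which block still has its dowel out.

Run:
```python
import cv2,numpy as np
a=cv2.imread("pics/scene0.png")[120:200,300:420];b=cv2.imread("pics/side0.png")[145:225,195:295]
c=cv2.imread("pics/scene0.png")[180:300,230:360];d=cv2.imread("pics/side0.png")[195:300,255:405]
f=lambda x,s:cv2.resize(x,s,interpolation=cv2.INTER_CUBIC)
top=np.hstack([f(a,(420,280)),f(b,(350,280))])
bot=np.hstack([f(c,(325,300)),f(d,(445,300))])
cv2.imwrite("pics/crop1.png",np.vstack([top,bot]))
```

```text
(no output)
```

View pics/crop1.png

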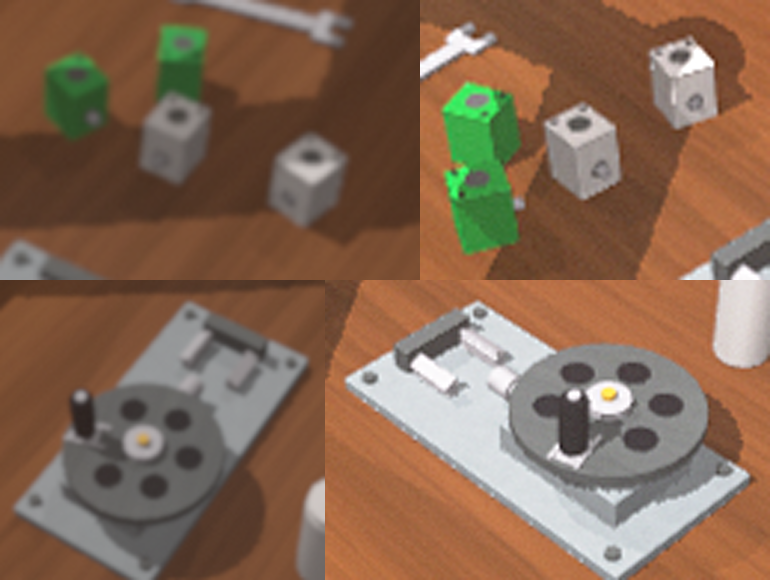

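The crop shows both aluminium blocks with their dowel faces in view, but at this resolution I can't tell which dowel stands out. I'll measure positions, then look with the wrist camera.

```bash
cat > h.py <<'E'
import numpy as np,cv2
from cell import ctrl
np.set_printoptions(suppress=True,precision=2)
def ray(info,p):
    K,T=info["camera_matrix"],info["T"]
    d=T[:3,:3]@np.linalg.inv(K)@[p[0],p[1],1.];return T[:3,3],d/np.linalg.norm(d)
def plane(info,p,z):
    o,d=ray(info,p);return o+d*(z-o[2])/d[2]
def tri(*ip):
    A=0;b=0
    for i,p in ip:
        o,d=ray(i,p);M=np.eye(3)-np.outer(d,d);A=A+M;b=b+M@o
    x=np.linalg.solve(A,b);return x,[np.linalg.norm(np.cross(x-ray(i,p)[0],ray(i,p)[1])) for i,p in ip]
def proj(info,P):
    T=np.linalg.inv(info["T"]);q=T[:3,:3]@np.asarray(P,float)+T[:3,3];q=info["camera_matrix"]@q;return q[:2]/q[2]
E
python3 - <<'E'
from h import *
S=ctrl.camera_info("scene");D=ctrl.camera_info("side");W=ctrl.camera_info("wrist")
cs=lambda x,y:(300+x/3.5,120+y/3.5); cd=lambda x,y:(195+(x-420)/3.5,145+y/3.5)
for n,s,d in [("L",cs(177,116),cd(580,124)),("R",cs(311,156),cd(681,56))]:
    print(n,*tri((S,s),(D,d)),plane(S,s,55),plane(D,d,55))
ps=lambda x,y:(230+x/2.5,180+(y-280)/2.5); pd=lambda x,y:(255+(x-325)*150/445,195+(y-280)*.35)
for n,s,d in [("handle top",ps(80,397),pd(573,396)),("axle",ps(143,440),pd(609,394)),
 ("bolt1",ps(22,259+0*1) if 0 else ps(190,312),pd(480,313)),("bolt2",ps(291,364),pd(370,378)),("bolt3",ps(36,500),pd(724,467)),("bolt4",ps(147,565),pd(612,553))]:
    print(n,*tri((S,s),(D,d)),plane(S,s,14),plane(D,d,14))
print([proj(W,p) for p in [[600,0,50],[300,500,50]]])
E
```

```text
L [557.7  282.08  55.1 ] [np.float64(1.6875447569597148), np.float64(1.6875447569596915)] [556.86 284.46  55.  ] [557.16 279.62  55.  ]
R [674.94 302.48  56.33] [np.float64(2.222122826735021), np.float64(2.222122826735127)] [673.67 306.83  55.  ] [675.04 300.65  55.  ]
handle top [ 547.48 -122.79  131.04] [np.float64(1.152471872340806), np.float64(1.152471872340771)] [486.35 -58.37  14.  ] [635.24 -35.32  14.  ]
axle [ 605.52 -104.27   84.33] [np.float64(1.5039868467710351), np.float64(1.5039868467708963)] [575.11 -65.16  14.  ] [660.03 -54.2   14.  ]
bolt1 [572.18  20.03 121.64] [np.float64(9.621220974319906), np.float64(9.62122097431997)] [515.62 108.76  14.  ] [651.82 106.13  14.  ]
bolt2 [ 601.84  214.31 -120.4 ] [np.float64(7.281682167792213), np.float64(7.281682167792542)] [650.88 109.25  14.  ] [519.92 101.13  14.  ]
bolt3 [ 582.66 -236.08  121.62] [np.float64(7.702742998980341), np.float64(7.702742998980348)] [ 529.17 -184.06   14.  ] [ 665.79 -180.97   14.  ]
bolt4 [ 616.15 -116.58 -120.72] [np.float64(7.282911813520005), np.float64(7.282911813519721)] [ 663.07 -179.77   14.  ] [ 531.44 -187.36   14.  ]
[array([  2.58, 491.09]), array([199.01, 301.02])]
```

View pics/wrist0.png

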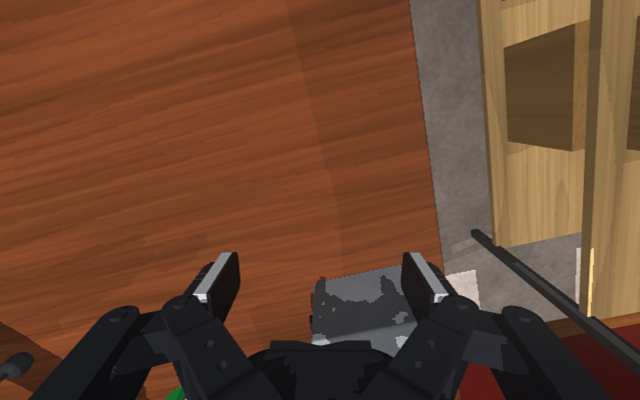

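Wrist view shows only table edge and fingers, so I'm moving above the blocks and nest, turned so that the jaws close along the press x axis.

```bash
python3 -m crank '85 -548 -444 -53 1.28;85 -548 -444 -53 1.28;85 -548 -444 -53 1.28;85 -548 -444 -53 1.28;85 -548 -444 -53 1.28;85 -548 -444 -53 1.28;85 -548 -444 -53 1.28;85 -548 -444 -53 1.28;85 -548 -444 -53 1.28;85 -548 -444 -53 1.28;85 -548 -444 -53 1.28;85 -548 -444 -53 1.28;85 -548 -444 -53 1.28;85 -548 -444 -53 1.28;85 -548 -444 -53 1.28;85 -548 -444 -53 1.28' 40
python3 - <<'E'
from h import *
s=ctrl.state();W=ctrl.camera_info("wrist");im=ctrl.get_image("wrist")
import pickle;pickle.dump(W,open("w1.pkl","wb"))
print(s["clock"],s["ee_pos"],s["eef_rot"],s["joint_pos"]);cv2.imwrite("pics/wrist1.png",im[:,:,::-1])
E
```

```text
clock: 2.15
ee_pos: [599.1, 141.7, 301.3]
eef_rot: [[-0.049, 0.999, -0.0], [0.999, 0.049, 0.0], [0.0, -0.0, -1.0]]
contact_force: [-1.3, 0.2, 0.4]
opening: 84.9
grip_force: 0.0
2.15 [599.1  141.68 301.29] [[-0.05  1.   -0.  ]
 [ 1.    0.05  0.  ]
 [ 0.   -0.   -1.  ]] [-0.61  0.43  0.41  1.82 -0.21  0.93 -0.06]
```

View pics/wrist1.png

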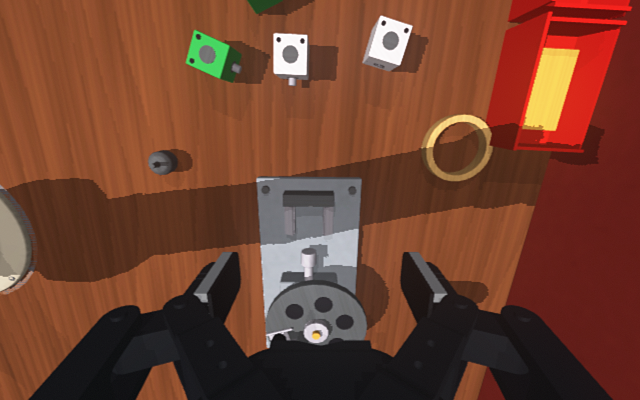

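The wrist view settles it: the aluminium block at (291,53) has a dowel standing out at (292,82). The block at (388,42) is flush, so it's the finished one, and the green ones stay put. Nest cheeks are at about (289,221) and (328,221), the anvil at (308,198). I'll enlarge both for measuring.

Run:
```python
from h import *
im=cv2.imread("pics/wrist1.png")
a=cv2.resize(im[25:95,262:322],None,fx=6,fy=6,interpolation=cv2.INTER_CUBIC)
b=cv2.resize(im[180:285,257:367],None,fx=4,fy=4,interpolation=cv2.INTER_CUBIC)
c=np.zeros((420,800,3),np.uint8);c[:,:360]=a;c[:,360:800]=b;cv2.imwrite("pics/crop2.png",c)
```

```text
(no output)
```

View pics/crop2.png

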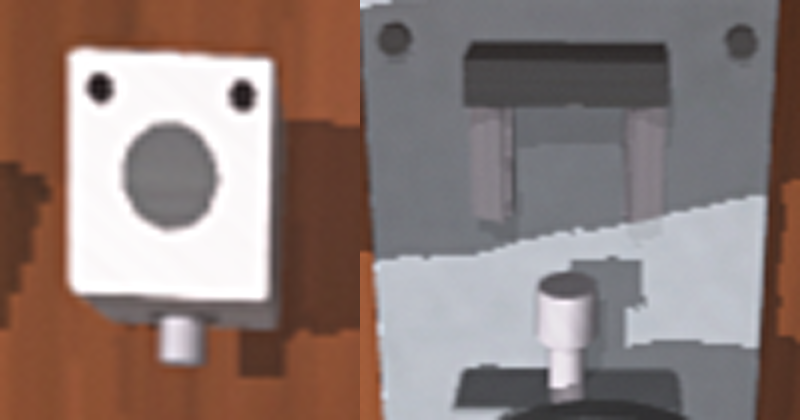

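Run:
```python
from h import *
import pickle
W=pickle.load(open("w1.pkl","rb"))
a=lambda x,y:(262+x/6-.4,25+y/6-.4); b=lambda x,y:(257+(x-360)/4-.4,180+y/4-.4)
c=np.array([plane(W,a(*p),55) for p in [(68,48),(274,58),(270,300),(68,293)]])
print("block",c[:,:2].tolist(),c.mean(0));e=[np.linalg.norm(c[i]-c[i-1]) for i in range(4)];print(e)
print("yaw",np.degrees([np.arctan2(*(c[1]-c[0])[1::-1]),np.arctan2(*(c[2]-c[3])[1::-1]),np.arctan2(*(c[0]-c[3])[1::-1])-np.pi/2]))
print("dowel tip",plane(W,a(183,362),20),"vec",plane(W,a(183,362),20)-c.mean(0))
for n,p,z in [("boltL",(395,38),14),("boltR",(741,40),14),("chL out far",(470,110),28),("chL out near",(472,218),28),("chL in near",(503,218),28),("chL in far",(503,110),28),
 ("chR out far",(666,110),28),("chR out near",(662,222),28),("chR in near",(630,222),28),("chR in far",(628,110),28),("anvL",(464,106),40),("anvR",(668,106),40),("ram",(567,280),48)]:
    print(n,plane(W,b(*p),z))
S=ctrl.camera_info("scene");D=ctrl.camera_info("side")
ps=lambda x,y:(230+x/2.5,180+(y-280)/2.5); pd=lambda x,y:(255+(x-325)*150/445,195+(y-280)*.35)
print("motor",plane(W,(162,162),40))
print("hTop wrist-check",proj(W,[547.5,-122.8,130]))
```

```text
block [[535.6597388200146, 303.2559588355772], [575.8525484203641, 303.48647502686674], [576.5523591112274, 260.08663448481127], [535.5436296906178, 259.3934752402554]] [555.9  281.56  55.  ]
[np.float64(43.86263727228225), np.float64(40.19347062999653), np.float64(43.40548230441505), np.float64(41.01458714202892)]
yaw [ 0.33  0.97 -0.15]
dowel tip [555.68 250.19  20.  ] vec [ -0.23 -31.36 -35.  ]
boltL [516.91 100.81  14.  ]
boltR [649.13 106.53  14.  ]
chL out far [547.53  78.02  28.  ]
chL out near [548.73  33.52  28.  ]
chL in near [560.79  34.11  28.  ]
chL in far [559.96  78.63  28.  ]
chR out far [621.36  81.66  28.  ]
chR out near [622.72  35.47  28.  ]
chR in near [610.26  34.86  28.  ]
chR in far [607.05  80.96  28.  ]
anvL [546.77  83.71  40.  ]
anvR [621.21  87.38  40.  ]
ram [587.09  19.06  48.  ]
motor [378.61 140.37  40.  ]
hTop wrist-check [273.55 368.6 ]
```

```bash
python3 -m crank '65 142 -36 170 0.04;65 142 -36 170 0.04;65 142 -36 170 0.04;65 142 -36 170 0.04;65 142 -36 215 0.04;65 142 -36 263 0.04;65 142 -36 263 0.04;65 142 -36 263 0.04'
python3 - <<'E'
from h import *
s=ctrl.state();print(s["ee_pos"],s["contact_force"],s["opening"])
cv2.imwrite("pics/wrist2.png",ctrl.get_image("wrist")[:,:,::-1])
E
```

```text
clock: 3.2
ee_pos: [557.7, 280.7, 39.6]
eef_rot: [[-0.007, 1.0, 0.001], [1.0, 0.007, 0.0], [0.0, 0.001, -1.0]]
contact_force: [0.1, -0.7, -0.1]
opening: 65.0
grip_force: 0.0
[557.71 280.71  39.58] [ 0.07 -0.68 -0.15] 64.96514362343743
```

View pics/wrist2.png

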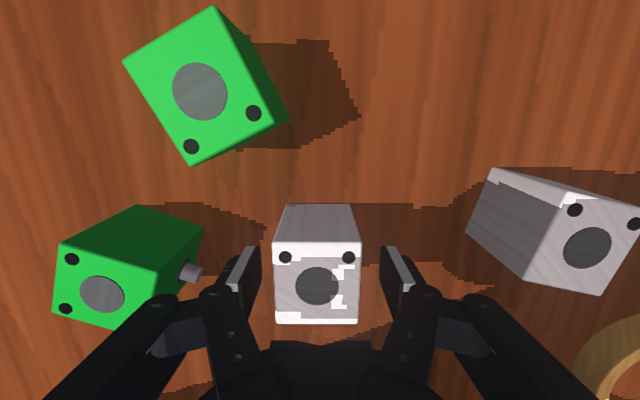

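The chosen block sits between the pads, slightly left of centre. Closing and lifting.

```bash
python3 -m crank '65 0 -1.5 0 0;36 0 -1.5 0 0;36 0 -1.5 0 0;36 0 -1.5 0 0;36 0 -1.5 0 0;36 0 -1.5 0 0;36 0 -1.5 -30 0;36 0 -1.5 -80 0;36 0 -1.5 -120 0;36 0 -1.5 -120 0' 50
python3 - <<'E'
from h import *
s=ctrl.state();print(s["joint_pos"])
E
```

```text
clock: 4.5
ee_pos: [556.9, 281.1, 161.5]
eef_rot: [[-0.007, 1.0, 0.005], [1.0, 0.007, 0.003], [0.003, 0.005, -1.0]]
contact_force: [-0.6, -0.0, -3.1]
opening: 39.2
grip_force: 51.8
[-0.79  0.6   0.35  1.93 -0.33  0.65 -0.23]
```

```bash
python3 -m crank '36 -224 26.6 0 -0.038;36 -224 26.6 0 -0.038;36 -224 26.6 0 -0.038;36 -224 26.6 0 -0.038;36 -224 26.6 30 -0.038;36 -224 26.6 61 -0.038;36 -224 26.6 61 -0.038;36 -224 26.6 61 -0.038'
python3 - <<'E'
from h import *
import pickle
s=ctrl.state();W=ctrl.camera_info("wrist");im=ctrl.get_image("wrist")
pickle.dump(W,open("w3.pkl","wb"))
print(s["ee_pos"],s["eef_rot"]);im=im[:,:,::-1];cv2.imwrite("pics/w3.png",im)
cv2.imwrite("pics/w3c.png",cv2.resize(im[170:370,200:440],None,fx=3,fy=3,interpolation=cv2.INTER_CUBIC))
E
```

```text
clock: 5.5
ee_pos: [583.6, 56.7, 97.4]
eef_rot: [[-0.045, 0.999, -0.0], [0.999, 0.045, -0.0], [-0.0, -0.0, -1.0]]
contact_force: [-0.5, 0.0, -1.7]
opening: 39.6
grip_force: 51.3
[583.64  56.71  97.43] [[-0.04  1.   -0.  ]
 [ 1.    0.04 -0.  ]
 [-0.   -0.   -1.  ]]
```

View pics/w3c.png

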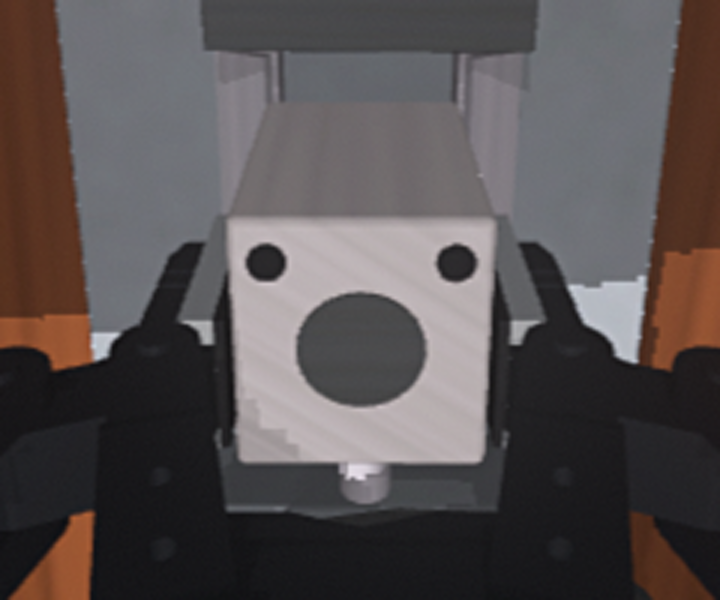

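The block hangs over the nest and is roughly centred. The anvil's front edge is at row 50, the cheeks' outer edges are at columns 218 and 527, and the block's back edges are at 230–497 (top) and 268–462 (bottom).

Run:
```python
from h import *
import pickle
W=pickle.load(open("w3.pkl","rb"));a=lambda x,y:(200+x/3-.33,170+y/3-.33)
y=np.array([-.0445,1]);x=np.array([1,.0445]);o=np.array([583.64,56.71])
for n,p,z in [("topL",(230,216),112.8),("topR",(497,216),112.8),("frontL",(240,462),112.8),("frontR",(484,462),112.8),("botL",(268,102),57.8),("botR",(462,102),57.8),("chLout",(218,54),28),("chRout",(527,54),28),
 ("chLin",(268,54),28),("chRin",(470,54),28),("chLbase",(282,54),14),("chRbase",(458,54),14),("anvL",(203,50),40),("anvR",(535,50),40)]:
    P=plane(W,a(*p),z);q=P[:2]-o;print(n,P,"press rel tcp",q@x,q@y)
```

```text
topL [563.69  79.34 112.8 ] press rel tcp -18.943377252832153 23.514225311668035
topR [602.25  81.1  112.8 ] press rel tcp 19.699832305429446 23.56098721457565
frontL [565.16  35.81 112.8 ] press rel tcp -19.405581808448694 -20.080404138703106
frontR [604.28  37.62 112.8 ] press rel tcp 19.789703604558166 -20.008427127133285
botL [563.3   78.29  57.8 ] press rel tcp -19.384281315587835 22.483924978949645
botR [603.48  80.12  57.8 ] press rel tcp 20.878839279797408 22.522580592252552
chLout [548.07  79.79  28.  ] press rel tcp -34.54634409415299 24.662131931609355
chRout [622.25  83.15  28.  ] press rel tcp 39.78786953179952 24.72615209341747
chLin [560.08  80.33  28.  ] press rel tcp -22.51207041587132 24.672496420726084
chRin [608.57  82.53  28.  ] press rel tcp 26.08247842998515 24.71434835845906
chLbase [562.22  76.61  14.  ] press rel tcp -20.533078054101985 20.8570327212586
chRbase [607.51  78.67  14.  ] press rel tcp 24.848711612632016 20.89611767791428
anvL [546.69  83.93  40.  ] press rel tcp -35.740941658716096 28.866806844331567
anvR [621.37  87.32  40.  ] press rel tcp 39.09540951485784 28.930655238720746
```

Block centre needs +1.6 mm along tool y and about +1.5 mm along tool x. Lowering.

```bash
python3 -m crank '36 1.5 1.6 10 0;36 1.5 1.6 25 0;36 1.5 1.6 25 0;36 1.5 1.6 30 0;36 1.5 1.6 34 0;36 1.5 1.6 37 0;36 1.5 1.6 37 0'
```

```text
clock: 6.42
ee_pos: [585.1, 58.3, 60.1]
eef_rot: [[-0.045, 0.999, -0.0], [0.999, 0.045, -0.0], [-0.0, -0.0, -1.0]]
contact_force: [-0.6, -1.2, -2.1]
opening: 39.3
grip_force: 51.4
```

Underside is about 20 mm, below the cheek tops, with no contact. Going the rest of the way.

```bash
python3 -m crank '36 0 0 3 0;36 0 0 5 0;36 0 0 6.5 0;36 0 0 7 0;36 0 0 7 0'
```

```text
clock: 7.05
ee_pos: [585.2, 58.3, 53.5]
eef_rot: [[-0.045, 0.999, 0.0], [0.999, 0.045, 0.0], [0.0, 0.0, -1.0]]
contact_force: [-1.3, -0.4, 1.9]
opening: 39.5
grip_force: 51.9
```

On the bed (force z rose by 4 N). Release, lift, and check.

```bash
python3 -m crank '60 0 0 0 0;60 0 0 0 0;60 0 0 0 0;60 0 0 -40 0;60 0 0 -90 0;60 20 0 -140 0;60 40 0 -140 0;60 40 0 -140 0'
python3 - <<'E'
from h import *
import pickle
s=ctrl.state();W=ctrl.camera_info("wrist");im=ctrl.get_image("wrist")[:,:,::-1]
S=ctrl.get_image("scene")[:,:,::-1];D=ctrl.get_image("side")[:,:,::-1]
cv2.imwrite("pics/w4.png",im);cv2.imwrite("pics/s4.png",S);cv2.imwrite("pics/d4.png",D)
pickle.dump(W,open("w4.pkl","wb"))
f=lambda x,s:cv2.resize(x,s,interpolation=cv2.INTER_CUBIC)
c=np.vstack([np.hstack([f(im[150:330,230:430],(400,360)),f(D[195:300,255:405],(400,360))]),np.hstack([f(S[180:290,230:360],(400,240)),f(im,(400,240))])])
cv2.imwrite("pics/c4.png",c);print(s["ee_pos"])
E
```

```text
clock: 8.05
ee_pos: [583.0, 100.4, 193.0]
eef_rot: [[-0.048, 0.999, -0.0], [0.999, 0.048, 0.001], [0.001, -0.0, -1.0]]
contact_force: [-0.2, -0.9, -0.6]
opening: 60.2
grip_force: 0.0
[582.97 100.39 193.  ]
```

View pics/c4.png

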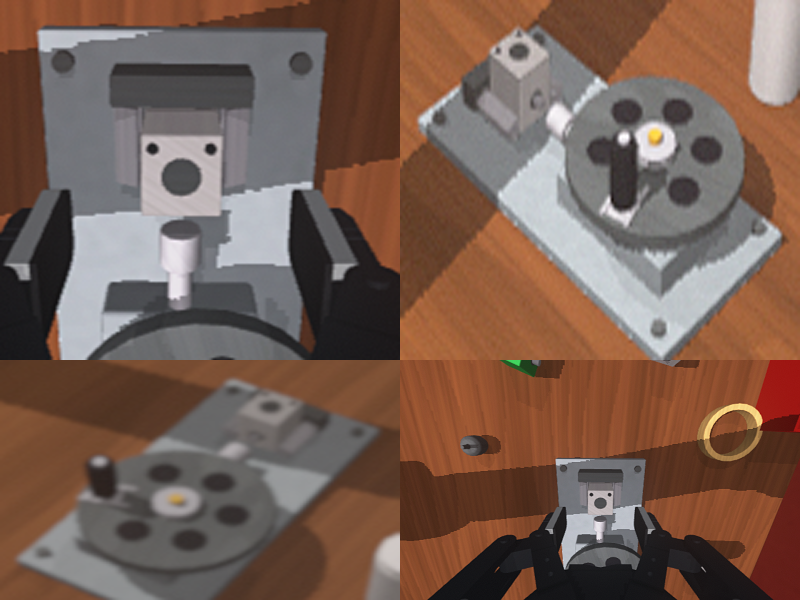

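The block stands upright in the nest with its dowel towards the ram. Next I measure the handle and the axle cap from all three cameras.

```bash
python3 -m crank '85 -130 1 -77 0;85 -130 1 -77 0;85 -130 1 -77 0;85 -130 1 -77 0;85 -130 1 -77 0' 25
python3 - <<'E'
from h import *
import pickle
I={n:ctrl.camera_info(n) for n in ["scene","side"]};I["wrist"]=ctrl.camera_info("wrist")
im={"wrist":ctrl.get_image("wrist")[:,:,::-1].copy()}
for n in ["scene","side"]: im[n]=ctrl.get_image(n)[:,:,::-1].copy()
pickle.dump((I,im),open("w5.pkl","wb"))
tiles=[]
for n in ["wrist","scene","side"]:
    p=proj(I[n],[605,-104,84]);h=proj(I[n],[547.5,-122.8,130]);print(n,"pred axle",p,"handle",h)
    hsv=cv2.cvtColor(im[n],cv2.COLOR_BGR2HSV);m=cv2.inRange(hsv,(18,120,120),(35,255,255))
    k,l,st,ce=cv2.connectedComponentsWithStats(m)
    for i in range(1,k):
        if np.linalg.norm(ce[i]-p)<40: print("  yellow",ce[i],st[i])
    x,y=int(h[0])-22,int(h[1])-25;x=max(x,0);y=max(min(y,340),0);print("  crop origin",x,y)
    tiles.append(cv2.resize(im[n][y:y+60,x:x+44],(264,360),interpolation=cv2.INTER_CUBIC))
cv2.imwrite("pics/c5.png",np.hstack(tiles))
E
```

```text
clock: 8.82
ee_pos: [589.8, -30.2, 269.0]
eef_rot: [[-0.046, 0.999, -0.002], [0.999, 0.046, 0.001], [0.001, -0.002, -1.0]]
contact_force: [-0.1, -0.4, 0.4]
opening: 85.1
grip_force: 0.0
wrist pred axle [330.22 241.28] handle [277.6  273.58]
  yellow [329.78 242.57] [326 239   9   9  65]
  crop origin 255 248
scene pred axle [286.87 244.48] handle [261.86 227.53]
  yellow [287.   243.71] [286 243   3   3   7]
  crop origin 239 202
side pred axle [350.05 234.57] handle [338.25 235.55]
  yellow [350.  234.5] [348 233   5   4  16]
  crop origin 316 210
```

View pics/c5.png

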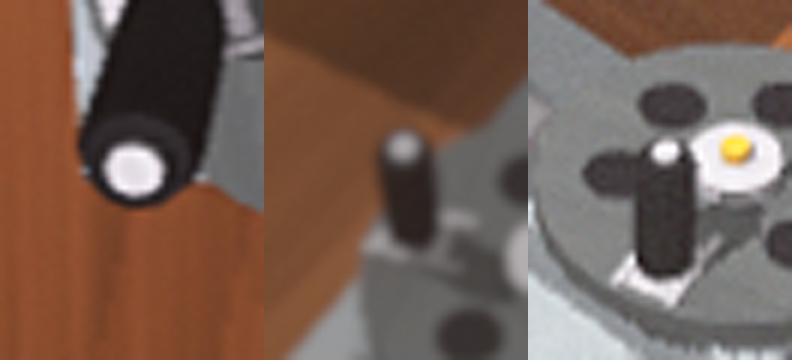

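The pin top shows at wrist (277,276), scene (262,226) and side (339,235); the yellow axle cap is found in all three views.

Run:
```python
from h import *
import pickle
I,_=pickle.load(open("w5.pkl","rb"))
for n,w,s,d in [("pin",(276.9,275.6),(261.9,225.9),(338.6,234.8)),("axle",(329.8,242.6),(287,243.7),(350,234.5))]:
    print(n,tri((I["wrist"],w),(I["scene"],s),(I["side"],d)),tri((I["scene"],s),(I["side"],d))[0])
    for z in (84,86,130,132): print(z,plane(I["wrist"],w,z)[:2],plane(I["scene"],s,z)[:2],plane(I["side"],d,z)[:2])
s=ctrl.state();print(s["contact_force"],s["joint_pos"])
```

```text
pin (array([ 547.27, -122.75,  133.91]), [np.float64(0.07736561157297703), np.float64(1.4639442004431331), np.float64(1.4304086206893507)]) [ 547.24 -122.69  133.84]
84 [ 539.8  -155.41] [520.69 -94.07] [584.48 -86.5 ]
86 [ 540.11 -154.1 ] [521.73 -95.15] [582.97 -88.03]
130 [ 546.74 -125.36] [ 544.63 -118.99] [ 549.77 -121.55]
132 [ 547.04 -124.05] [ 545.67 -120.07] [ 548.26 -123.08]
axle (array([ 604.49, -104.2 ,   85.89]), [np.float64(0.6051571040170205), np.float64(1.1490388289913342), np.float64(0.8737811343993371)]) [ 604.6  -103.39   84.9 ]
84 [ 604.58 -105.8 ] [ 603.92 -101.98] [ 605.09 -103.74]
86 [ 604.47 -104.82] [ 604.77 -103.04] [ 603.53 -105.22]
130 [601.92 -83.11] [ 623.5  -126.48] [ 569.21 -137.81]
132 [601.8  -82.12] [ 624.35 -127.55] [ 567.65 -139.29]
[ 0.34 -0.09  0.91] [-0.31  0.43  0.38  1.91 -0.21  0.84  0.23]
```

Handle is at about (547,-123) and the axle at about (604.5,-104), r ≈ 60. I'll take the handle with the jaws closing along the tangent, so a centring error doesn't load the foot.

```bash
python3 -m crank '50 -91 -47 80 1.3;50 -91 -47 80 1.3;50 -91 -47 80 1.3;50 -91 -47 80 1.3;50 -91 -47 80 1.3;50 -91 -47 80 1.3;50 -91 -47 80 1.3;50 -91 -47 80 1.3;50 -91 -47 110 1.3;50 -91 -47 140 1.3;50 -91 -47 163 1.3;50 -91 -47 163 1.3' 25
```

```text
clock: 10.48
ee_pos: [546.6, -124.0, 106.0]
eef_rot: [[0.949, 0.314, -0.003], [0.314, -0.949, 0.001], [-0.002, -0.002, -1.0]]
contact_force: [-0.0, -0.3, 0.9]
opening: 49.9
grip_force: 0.0
```

```bash
python3 -m crank '30 0 0 0 0;30 0 0 0 0;27 0 0 0 0;25 0 0 0 0;22 0 0 0 0;20 0 0 0 0;20 0 0 0 0;20 0 0 0 0' 35
```

```text
clock: 11.48
ee_pos: [547.6, -124.2, 107.8]
eef_rot: [[0.95, 0.311, 0.001], [0.311, -0.95, 0.001], [0.001, -0.0, -1.0]]
contact_force: [-1.5, 1.6, 5.5]
opening: 23.0
grip_force: 33.9
```

```bash
cat > plan.py <<'E'
# usage: plan.py cmd_dx cmd_dy (tool mm, of the last call) next_step n_rows
import sys,json,os
from h import *
from scipy.optimize import least_squares
a,b,step,n=float(sys.argv[1]),float(sys.argv[2]),float(sys.argv[3]),int(sys.argv[4])
th=np.arctan2(.311,.950);X=np.array([np.cos(th),np.sin(th)]);Y=np.array([np.sin(th),-np.cos(th)])
H0=np.array([546.8,-124.0]);C0=np.array([604.5,-104.3])
L=json.load(open("log.json")) if os.path.exists("log.json") else {"cmd":[546.8,-124.0],"p":[],"f":[]}
s=ctrl.state();cmd=np.array(L["cmd"])+a*X+b*Y
F=s["contact_force"][:2];L["cmd"]=cmd.tolist();L["p"].append(s["ee_pos"][:2].tolist());L["f"].append(F.tolist())
json.dump(L,open("log.json","w"))
P=np.array(L["p"]);G=np.array(L["f"])
def res(v):
    d=P-v[:2];R=np.linalg.norm(d,axis=1);out=-np.sum(G*d,axis=1)/R   # pull outwards on handle
    return np.r_[(R-v[2]-out/5)/.3,(v[:2]-C0)/1.5,(v[2]-60.5)/1.5]
v=least_squares(res,[*C0,60.5]).x
C,r=v[:2],v[2]
ang=lambda p:np.arctan2(-(p-C)@Y,-(p-C)@X)%(2*np.pi)
d=P[-1]-C;u=d/np.linalg.norm(d);t=np.array([u[1],-u[0]])
print("t %.2f C %.1f %.1f r %.2f | phi meas %.3f (total from grip %.3f) cmd %.3f | pull out %.1f N tangential drive %.1f N Fz %.1f grip %.0f open %.1f"%(s["clock"],*C,r,ang(P[-1]),ang(P[-1])-ang(P[0]),ang(cmd),-F@u,-F@t,s["contact_force"][2],s["grip_force"],s["opening"]), "cmd-meas",cmd-P[-1])
f0=ang(cmd)
for f in np.linspace(f0,f0+step,n+1)[1:]:
    q=C+r*(-np.cos(f)*X-np.sin(f)*Y)-cmd;print("%.1f %.1f"%(q@X,q@Y),end="; ")
print()
E
python3 plan.py 0 0 0.2 4
python3 -m crank '20 0.1 -3 -1 0;20 0.3 -6 -1 0;20 0.7 -9 -1 0;20 1.2 -12 -1 0;20 1.2 -12 -1 0'; python3 plan.py 1.2 -12 0.3 6
```

```text
t 11.47 C 604.5 -104.3 r 60.47 | phi meas 6.263 (total from grip 0.000) cmd 6.271 | pull out -0.8 N tangential drive -2.0 N Fz 5.5 grip 34 open 23.0 cmd-meas [-0.81  0.22]
0.6 -3.0; 0.8 -6.0; 1.1 -9.1; 1.6 -12.0; 
clock: 12.1
ee_pos: [544.5, -112.1, 108.1]
eef_rot: [[0.95, 0.311, -0.001], [0.311, -0.95, 0.001], [-0.001, -0.001, -1.0]]
contact_force: [0.8, -1.8, -8.7]
opening: 23.0
grip_force: 35.1
t 12.10 C 604.6 -104.4 r 60.45 | phi meas 0.189 (total from grip -6.076) cmd 0.188 | pull out 0.6 N tangential drive 1.8 N Fz -8.7 grip 35 open 23.0 cmd-meas [-0.34 -0.11]
1.1 -2.9; 1.9 -5.8; 2.8 -8.7; 3.9 -11.5; 5.1 -14.3; 6.4 -17.0;
```

Forces are gentle. Continue, with z eased back.

```bash
python3 -m crank '20 1.1 -2.9 0.5 0;20 1.9 -5.8 0.6 0;20 2.8 -8.7 0.6 0;20 3.9 -11.5 0.6 0;20 5.1 -14.3 0.6 0;20 6.4 -17 0.6 0'; python3 plan.py 6.4 -17 0.35 6
```

```text
clock: 12.85
ee_pos: [545.5, -94.4, 107.9]
eef_rot: [[0.951, 0.311, 0.0], [0.311, -0.951, 0.0], [0.0, -0.0, -1.0]]
contact_force: [-2.9, -3.0, 2.6]
opening: 23.3
grip_force: 35.9
t 12.85 C 604.6 -104.6 r 60.42 | phi meas 0.487 (total from grip -5.781) cmd 0.491 | pull out -2.3 N tangential drive 3.4 N Fz 2.6 grip 36 open 23.3 cmd-meas [-0.55  0.33]
1.8 -3.0; 3.8 -6.0; 5.9 -8.8; 8.1 -11.5; 10.5 -14.1; 13.1 -16.5;
```

```bash
python3 -m crank '20 1.7 -3.1 0 0;20 3.6 -6.1 0 0;20 5.7 -9 0 0;20 7.9 -11.7 0 0;20 10.3 -14.3 0 0;20 12.9 -16.8 0 0'; python3 plan.py 12.9 -16.8 0.35 6
```

```text
clock: 13.6
ee_pos: [552.7, -74.2, 107.8]
eef_rot: [[0.95, 0.311, -0.0], [0.311, -0.95, 0.0], [0.0, -0.0, -1.0]]
contact_force: [-3.9, -1.9, 5.3]
opening: 23.2
grip_force: 36.2
t 13.60 C 604.7 -104.4 r 60.52 | phi meas 0.842 (total from grip -5.423) cmd 0.839 | pull out -2.4 N tangential drive 3.6 N Fz 5.3 grip 36 open 23.2 cmd-meas [-0.69  0.14]
2.8 -2.1; 5.7 -4.2; 8.6 -6.2; 11.7 -8.0; 14.8 -9.6; 18.0 -11.0;
```

```bash
python3 -m crank '20 2.6 -2.3 -0.2 0;20 5.4 -4.5 -0.2 0;20 8.4 -6.5 -0.2 0;20 11.5 -8.3 -0.2 0;20 14.6 -9.9 -0.2 0;20 17.8 -11.4 -0.2 0'; python3 plan.py 17.8 -11.4 0.35 6
```

```text
clock: 14.35
ee_pos: [566.2, -58.0, 107.8]
eef_rot: [[0.951, 0.311, -0.0], [0.311, -0.951, 0.0], [-0.0, -0.0, -1.0]]
contact_force: [-3.3, -0.3, 3.3]
opening: 23.2
grip_force: 36.2
t 14.35 C 604.8 -104.3 r 60.65 | phi meas 1.192 (total from grip -5.073) cmd 1.185 | pull out -1.9 N tangential drive 2.7 N Fz 3.3 grip 36 open 23.2 cmd-meas [-0.75  0.3 ]
3.5 -0.9; 6.8 -1.9; 10.3 -2.8; 13.8 -3.4; 17.3 -3.8; 20.8 -4.1;
```

```bash
python3 -m crank '20 3.3 -1.2 -0.2 0;20 6.6 -2.2 -0.2 0;20 10.1 -3.1 -0.2 0;20 13.6 -3.7 -0.2 0;20 17.1 -4.1 -0.2 0;20 20.6 -4.4 -0.2 0'; python3 plan.py 20.6 -4.4 0.5 8
```

```text
clock: 15.1
ee_pos: [584.4, -47.5, 108.0]
eef_rot: [[0.951, 0.311, -0.0], [0.311, -0.951, 0.0], [-0.0, -0.0, -1.0]]
contact_force: [-3.7, -0.1, -2.7]
opening: 23.2
grip_force: 35.8
t 15.10 C 604.7 -104.3 r 60.58 | phi meas 1.543 (total from grip -4.721) cmd 1.533 | pull out -1.2 N tangential drive 3.6 N Fz -2.7 grip 36 open 23.2 cmd-meas [-0.77  0.41]
3.8 0.4; 7.6 0.6; 11.3 1.0; 15.1 1.7; 18.7 2.6; 22.3 3.8; 25.9 5.1; 29.3 6.7;
```

```bash
python3 -m crank '20 3.7 0 0 0;20 7.5 0.3 0 0;20 11.2 0.8 0 0;20 15 1.5 0 0;20 18.6 2.4 0 0;20 22.2 3.6 0 0;20 25.8 4.9 0 0;20 29.2 6.5 0 0'; python3 plan.py 29.2 6.5 0.4 8
```

```text
clock: 16.1
ee_pos: [613.7, -44.7, 108.0]
eef_rot: [[0.951, 0.311, -0.001], [0.311, -0.951, 0.0], [-0.001, -0.001, -1.0]]
contact_force: [-5.7, -0.2, -1.9]
opening: 22.9
grip_force: 35.7
t 16.10 C 604.3 -104.2 r 60.15 | phi meas 2.044 (total from grip -4.216) cmd 2.038 | pull out 1.1 N tangential drive 5.6 N Fz -1.9 grip 36 open 22.9 cmd-meas [-0.3   0.49]
2.4 1.9; 5.0 3.4; 7.5 5.1; 9.9 6.9; 12.2 8.8; 14.4 10.9; 16.5 13.0; 18.5 15.3;
```

```bash
python3 -m crank '20 2.5 1.6 0 0;20 5.1 3.1 0 0;20 7.6 4.8 0 0;20 10 6.7 0 0;20 12.3 8.6 0 0;20 14.5 10.7 0 0;20 16.6 12.8 0 0;20 18.6 15.1 0 0'; python3 plan.py 18.6 15.1 0.4 8
```

```text
clock: 17.1
ee_pos: [636.0, -52.8, 108.0]
eef_rot: [[0.95, 0.311, -0.001], [0.311, -0.95, 0.001], [-0.001, -0.002, -1.0]]
contact_force: [-5.4, 1.6, -1.9]
opening: 22.9
grip_force: 35.7
t 17.10 C 604.2 -104.2 r 60.13 | phi meas 2.441 (total from grip -3.819) cmd 2.437 | pull out 1.5 N tangential drive 5.5 N Fz -1.9 grip 36 open 22.9 cmd-meas [-0.26  0.02]
1.8 2.4; 3.5 4.9; 5.2 7.4; 6.7 10.0; 8.1 12.7; 9.3 15.4; 10.4 18.2; 11.4 21.0;
```

```bash
python3 -m crank '20 1.8 2.4 0 0;20 3.5 4.9 0 0;20 5.2 7.4 0 0;20 6.7 10 0 0;20 8.1 12.7 0 0;20 9.3 15.4 0 0;20 10.4 18.2 0 0;20 11.4 21 0 0'; python3 plan.py 11.4 21 0.4 8
```

```text
clock: 18.1
ee_pos: [653.5, -68.8, 108.0]
eef_rot: [[0.95, 0.311, -0.001], [0.311, -0.95, 0.002], [-0.001, -0.002, -1.0]]
contact_force: [-5.6, 2.8, -1.0]
opening: 23.0
grip_force: 35.8
t 18.10 C 604.2 -104.2 r 60.12 | phi meas 2.835 (total from grip -3.424) cmd 2.837 | pull out 2.9 N tangential drive 5.6 N Fz -1.0 grip 36 open 23.0 cmd-meas [-0.39 -0.42]
0.8 2.9; 1.5 5.8; 2.0 8.8; 2.4 11.8; 2.7 14.8; 2.8 17.8; 2.7 20.8; 2.5 23.8;
```

```bash
python3 -m crank '20 0.6 2.9 0 0;20 1.2 5.8 0 0;20 1.7 8.8 0 0;20 2.1 11.8 0 0;20 2.4 14.8 0 0;20 2.5 17.8 0 0;20 2.4 20.8 0 0;20 2.2 23.8 0 0'; python3 plan.py 2.2 23.8 0.5 8
```

```text
clock: 19.1
ee_pos: [663.5, -91.6, 108.1]
eef_rot: [[0.95, 0.311, 0.0], [0.311, -0.95, 0.0], [0.0, -0.0, -1.0]]
contact_force: [-2.7, 3.1, -3.1]
opening: 23.3
grip_force: 35.6
t 19.10 C 604.3 -104.2 r 60.14 | phi meas 3.248 (total from grip -3.012) cmd 3.238 | pull out 2.0 N tangential drive 3.6 N Fz -3.1 grip 36 open 23.3 cmd-meas [-0.86  0.43]
-0.2 3.8; -0.9 7.4; -1.8 11.1; -3.0 14.7; -4.3 18.2; -5.9 21.6; -7.8 24.9; -9.8 28.0;
```

```bash
python3 -m crank '20 -0.3 3.8 0 0;20 -1 7.4 0 0;20 -1.9 11.1 0 0;20 -3.1 14.7 0 0;20 -4.4 18.2 0 0;20 -6 21.6 0 0;20 -7.9 24.9 0 0;20 -9.9 28 0 0'; python3 plan.py -9.9 28 0.5 8
```

```text
clock: 20.1
ee_pos: [662.4, -121.8, 108.0]
eef_rot: [[0.951, 0.311, -0.0], [0.311, -0.951, -0.0], [-0.0, 0.0, -1.0]]
contact_force: [-2.7, 1.6, -5.3]
opening: 22.7
grip_force: 35.6
t 20.10 C 604.3 -104.2 r 60.15 | phi meas 3.751 (total from grip -2.509) cmd 3.738 | pull out 3.0 N tangential drive 0.8 N Fz -5.3 grip 36 open 22.7 cmd-meas [-0.51  0.97]
-2.1 3.1; -4.5 6.0; -7.1 8.8; -9.8 11.3; -12.7 13.7; -15.7 16.0; -18.9 18.0; -22.2 19.8;
```

```bash
python3 -m crank '20 -2.2 3 0.2 0;20 -4.7 5.8 0.2 0;20 -7.3 8.6 0.2 0;20 -10 11.1 0.2 0;20 -12.8 13.5 0.2 0;20 -15.8 15.7 0.2 0;20 -19 17.7 0.2 0;20 -22.3 19.5 0.2 0'; python3 plan.py -22.3 19.5 0.5 8
```

```text
clock: 21.1
ee_pos: [647.7, -146.7, 108.0]
eef_rot: [[0.95, 0.311, 0.001], [0.311, -0.95, 0.0], [0.001, -0.0, -1.0]]
contact_force: [-0.0, 4.0, -1.5]
opening: 23.0
grip_force: 35.7
t 21.10 C 604.3 -104.2 r 60.16 | phi meas 4.231 (total from grip -2.029) cmd 4.238 | pull out 2.8 N tangential drive 2.8 N Fz -1.5 grip 36 open 23.0 cmd-meas [-0.92  0.38]
-3.2 1.9; -6.7 3.3; -10.3 4.5; -13.9 5.4; -17.6 6.2; -21.4 6.7; -25.1 6.9; -28.9 6.9;
```

```bash
python3 -m crank '20 -3.3 1.6 0 0;20 -6.8 3 0 0;20 -10.4 4.2 0 0;20 -14 5.1 0 0;20 -17.7 5.9 0 0;20 -21.5 6.4 0 0;20 -25.2 6.6 0 0;20 -29 6.6 0 0'; python3 plan.py -29 6.6 0.5 8
```

```text
clock: 22.1
ee_pos: [621.9, -162.4, 108.0]
eef_rot: [[0.951, 0.311, 0.0], [0.311, -0.951, -0.0], [0.0, 0.0, -1.0]]
contact_force: [2.7, 3.4, -2.0]
opening: 22.9
grip_force: 35.7
t 22.10 C 604.3 -104.3 r 60.17 | phi meas 4.735 (total from grip -1.526) cmd 4.740 | pull out 2.5 N tangential drive 3.5 N Fz -2.0 grip 36 open 22.9 cmd-meas [-0.56  0.83]
-3.8 0.2; -7.5 -0.3; -11.2 -1.0; -14.8 -1.9; -18.4 -3.1; -21.9 -4.4; -25.3 -6.0; -28.6 -7.8;
```

```bash
python3 -m crank '20 -3.8 0 0 0;20 -7.5 -0.5 0 0;20 -11.2 -1.2 0 0;20 -14.8 -2.1 0 0;20 -18.4 -3.3 0 0;20 -21.9 -4.6 0 0;20 -25.3 -6.2 0 0;20 -28.6 -8 0 0'; python3 plan.py -28.6 -8 0.5 8
```

```text
clock: 23.1
ee_pos: [592.1, -163.7, 108.0]
eef_rot: [[0.951, 0.311, 0.0], [0.311, -0.951, -0.0], [0.0, 0.001, -1.0]]
contact_force: [3.2, 1.8, -2.5]
opening: 22.9
grip_force: 35.7
t 23.10 C 604.3 -104.3 r 60.17 | phi meas 5.231 (total from grip -1.030) cmd 5.241 | pull out 2.4 N tangential drive 2.7 N Fz -2.5 grip 36 open 22.9 cmd-meas [-0.47  0.82]
-3.3 -1.8; -6.3 -4.0; -9.3 -6.4; -12.0 -8.9; -14.6 -11.7; -17.0 -14.5; -19.3 -17.6; -21.3 -20.7;
```

```bash
python3 -m crank '20 -3.2 -1.9 0 0;20 -6.2 -4.2 0 0;20 -9.2 -6.6 0 0;20 -11.9 -9.1 0 0;20 -14.5 -11.9 0 0;20 -16.9 -14.7 0 0;20 -19.2 -17.8 0 0;20 -21.2 -20.9 0 0'; python3 plan.py -21.2 -20.9 0.5 8
```

```text
clock: 24.1
ee_pos: [565.3, -150.3, 108.0]
eef_rot: [[0.951, 0.31, 0.0], [0.31, -0.951, -0.0], [-0.0, 0.0, -1.0]]
contact_force: [3.7, -2.4, -1.3]
opening: 23.3
grip_force: 35.7
t 24.10 C 604.3 -104.3 r 60.18 | phi meas 5.731 (total from grip -0.530) cmd 5.743 | pull out 0.6 N tangential drive 4.4 N Fz -1.3 grip 36 open 23.3 cmd-meas [-0.32  0.71]
-2.0 -3.2; -3.6 -6.6; -5.0 -10.1; -6.2 -13.6; -7.2 -17.3; -7.9 -21.0; -8.4 -24.7; -8.7 -28.4;
```

```bash
python3 -m crank '20 -2 -3.2 0 0;20 -3.6 -6.6 0 0;20 -5 -10.1 0 0;20 -6.2 -13.6 0 0;20 -7.2 -17.3 0 0;20 -7.9 -21 0 0;20 -8.4 -24.7 0 0;20 -8.7 -28.4 0 0;20 -8.8 -30.3 0 0;20 -8.8 -30.3 0 0'; python3 plan.py -8.8 -30.3 0.03 1
```

```text
clock: 25.35
ee_pos: [547.4, -123.7, 107.9]
eef_rot: [[0.95, 0.311, -0.001], [0.311, -0.95, 0.001], [-0.0, -0.001, -1.0]]
contact_force: [-0.3, -1.0, 1.4]
opening: 23.2
grip_force: 35.9
t 25.35 C 604.3 -104.3 r 60.18 | phi meas 6.271 (total from grip 0.010) cmd 6.274 | pull out -0.6 N tangential drive 0.9 N Fz 1.4 grip 36 open 23.2 cmd-meas [-0.26  0.09]
0.1 -1.8;
```

One revolution is complete with small forces throughout. Let go, rise, and check.

```bash
python3 -m crank '30 0 0 0 0;50 0 0 0 0;50 0 0 0 0;50 0 0 0 0;50 0 0 -30 0;50 0 0 -80 0;50 0 0 -130 0;50 -60 0 -180 0;50 -60 0 -180 0;50 -60 0 -180 0'
python3 - <<'E'
from h import *
import pickle
I,im0=pickle.load(open("w5.pkl","rb"))
for n in ["scene","side"]:
    im=ctrl.get_image(n)[:,:,::-1];cv2.imwrite(f"pics/{n}6.png",im)
    h=proj(I[n],[547.3,-122.8,134]).round().astype(int)
    g0=cv2.cvtColor(im0[n],cv2.COLOR_BGR2GRAY).astype(np.float32);g1=cv2.cvtColor(im,cv2.COLOR_BGR2GRAY).astype(np.float32)
    for nm,c,w in [("handle",h,11),("dowel",proj(I[n],[584.2,32,34]).round().astype(int),9),("block top",proj(I[n],[585,58,69]).round().astype(int),14),("ram nose",proj(I[n],[587,16,40]).round().astype(int),9)]:
        sl=np.s_[c[1]-w:c[1]+w,c[0]-w:c[0]+w];print(n,nm,"shift px",cv2.phaseCorrelate(g0[sl].copy(),g1[sl].copy(),cv2.createHanningWindow((2*w,2*w),cv2.CV_32F)),"diff",np.abs(g0[sl]-g1[sl]).mean())
    if n=="side":
        f=lambda x:cv2.resize(x,(400,400),interpolation=cv2.INTER_CUBIC)
        cv2.imwrite("pics/cmp.png",np.hstack([f(im0[n][195:255,270:330]),f(im[195:255,270:330])]))
    hsv=[cv2.cvtColor(a,cv2.COLOR_BGR2HSV) for a in (im0[n],im)]
E
```

```text
clock: 26.6
ee_pos: [490.7, -142.6, 288.4]
eef_rot: [[0.951, 0.31, 0.002], [0.31, -0.951, 0.001], [0.002, -0.0, -1.0]]
contact_force: [0.2, 1.0, -0.2]
opening: 50.0
grip_force: 0.0
scene handle shift px ((-0.36158420077348374, 0.06766026150531879), 0.8896941832370229) diff 4.541322
scene dowel shift px ((-0.10859638162548002, -0.10408908314616738), 1.0313054337913607) diff 6.3425927
scene block top shift px ((0.6156877779300256, -0.8315469300202576), 0.9619885720147027) diff 6.647959
scene ram nose shift px ((-0.18097409948974708, -0.5240783518563461), 0.8420708937409483) diff 6.3055553
side handle shift px ((0.018447044113244715, 0.09252060451142441), 1.0080286578999624) diff 4.5082645
side dowel shift px ((0.08686602562595347, -0.9570020153518737), 0.9384565338676358) diff 10.209877
side block top shift px ((-0.95719674406884, -0.3795113538207726), 0.8840468592113919) diff 12.246174
side ram nose shift px ((-0.3968507985229781, 0.0800527529446935), 1.0167126214062725) diff 15.6882715
```

The handle is back to within half a pixel and the block has slid on to the anvil. I'll check the dowel numerically in the side view, before against after.

Run:
```python
from h import *
import pickle
I,im0=pickle.load(open("w5.pkl","rb"))
D=I["side"];o=np.array([585.2,58.5]);y=np.array([-.0445,1])
a=cv2.cvtColor(im0["side"],cv2.COLOR_BGR2GRAY);b=cv2.imread("pics/side6.png",0)
for n,yy in [("tip before",-32),("face before",-22),("face after",-18),("nose@-41",-41)]:
    q=o+y*yy;print(n,proj(D,[*q,36]))
print(a[216:234,296:320]);print(b[216:234,296:320])
```

```text
tip before [308.2  225.73]
face before [305.51 223.87]
face after [304.44 223.13]
nose@-41 [310.64 227.42]
[[127 163 187 201 194 178 164 138 149 147 147 148 147 143 142 132 132 136
  138 136 135 132 134 136]
 [130 126 147 181 177 146 145 146 148 151 148 147 150 142 142 136 140 141
  135 133 133 134 137 135]
 [132 131 128 125 138 145 145 146 148 147 150 147 145 146 141 133 140 142
  138 137 135 139 132 134]
 [132 131 128 134 150 148 147 145 149 148 148 147 143 146 144 129 141 139
  137 137 136 132 136 138]
 [128 126 132 132 150 145 144 144 148 149 141 144 147 146 144 128 130 129
  130 130 131 135 135 134]
 [131 128 128 133 149 146 144 148 146 135 106 115 139 143 144 136 141 131
  125 125 135 136 138 141]
 [133 125 129 134 151 145 143 146 136 104 102 104 131 143 140 129 143 136
  122 128 133 138 136 137]
 [131 132 125 135 155 145 146 143 112 125 145 147 131 143 141 121 118 124
  124 130 122 135 135 137]
 [127 127 128 130 155 147 145 135  86 133 138 137 131 133 138 121 123 123
  133 135 115 124 135 138]
 [127 131 128 130 153 147 149 137  77 107 130 132 119 133 141 132 129 144
  140 138 
[... 1944 characters left out ...]
30 131 153 143 146 145 148 147 151 146 131 132 122 128 150 159 156
  160 163 201 213 175 140]
 [159 152 144 151 146 147 147 150 145 143 138 106 123 125 133 145 152 156
  168 223 245 236 224 185]
 [163 161 153 143 142 146 144 144 137 129 124 125 126 126 133 139 141 160
  221 250 245 241 220 170]
 [161 151 137 140 147 146 139 131 122 124 123 125 121 122 127 131 135 174
  249 248 246 229 156 137]
 [155 138 122 137 144 136 131 123 127 124 123 127 122 113 110 118 126 168
  248 246 240 166 170 165]
 [143 121 118 124 135 125 122 125 121 127 121 125 127 123 109 103 112 160
  242 241 214 172 206 131]
 [124 128 122 125 130 121 127 126 124 122 123 126 127 123 115 108 108 150
  226 220 153 207 149 133]]
```

After the stroke only a compact dark dowel end shows in the block's face, and the protruding bright cylinder is gone, so the dowel is home. The ram nose is drawn back and the robot is clear. Handing in.

```bash
python3 -c "
from cell import ctrl
print(ctrl.sign_off())"
```

```text
the job is handed in; nothing more can be done
None
```

I set the block with the protruding dowel in the nest and turned the flywheel clockwise one revolution (within about 0.01 rad by arm position). The side view then showed the dowel pressed home; radial force on the handle stayed at or below about 3 N at every reading, and I let go and handed in just after 26.6 s.

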